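Put the shaft clamp block back in its drawer and shut the drawer

TASK

Take the aluminium shaft clamp block out of the slackened vice and put it back flat in its own long pocket in the open drawer, then push the drawer fully home until it clicks into its detent, without slamming it. The vice leaves only the block's ends free and the pocket only its long sides, so on the way set it down on the rubber mat, let go and take it again the other way. Leave everything else where it is.

Things in the scene. Friction and masses are not known exactly. Their poses are not given: they have to be found in the camera images.
- block: Shaft clamp block: plain aluminium block 60 (x) x 30 (y) x 32 (z) mm, with three dark bores through its long sides; about 0.13 kg. Origin: centre of its underside; x along its 60 mm length, z up. It looks the same turned half round. It starts upright in the vice.
- vice: Fixed dark steel machine vice, left or right on the bench. Base 170 x 100 x 12 mm, bed 50 mm wide (y) with top at z = 30 mm carrying the block. Jaws 50 mm wide (y), 60-62 mm high, gap x = -17 to 17 mm; the block fills the gap, length along y, nearly flush with the jaw tops, both ends 5 mm out beyond jaws and bed. Screw handle to x = -120 mm, z = 50 mm. Origin: underside below the gap.
- mat: Black rubber mat lying fixed and bare on the bench across from the vice, 150 (x) x 120 (y) x 3 mm; origin at the centre of its underside.
- unit: Low grey steel drawer unit, fixed, 220 (x) x 280 (y) x 74 mm high, one drawer that opens along the unit's -x (towards the robot). Origin: centre of its underside; its front edge is at x = -110 mm. A spanner and a seal driver lie on its top.
- drawer (a joint): Opening of the drawer in m: 0 = fully home, seated at its detent; it starts 0.12 to 0.16 open. It runs lightly (about 1 N); the detent is a hump of some 7 N over the last 14 mm, past whose peak at about 6 mm the drawer is pulled home.
- front (a point): Middle of the outer face of the flat drawer front, 45 mm above the bench; moves with the drawer; axes as the unit's (the face looks to -x). The front is 276 mm wide, 12 mm thick, from 8 to 64 mm above the bench; below it has a 14 mm deep pull lip at 10 to 14 mm height.
- pocket (a point): Floor centre of the block's pocket, 12 mm above the bench, behind the drawer front, 40 mm left (+y) of its middle; axes as the unit's. 66 mm long (x) from the front (64 mm high) to a divider (46 mm high); 35 mm wide (y) between ribs 4 mm thick, 5 mm high, free floor 60 mm beyond them. Painted white outline. Block flat, length along x, either way round. The square 44 mm pocket (-y) is not its own.
- oil: Black oil bottle, 64 mm wide, 170 mm tall; a bystander, to be left alone. Origin: underside, middle.
- jar: Grease jar, 60 mm wide, 50 mm tall; a bystander, to be left alone. Origin: underside, middle.
- cleaner: White bottle, 56 mm wide, 160 mm tall; a bystander, to be left alone. Origin: underside, middle.
- driver: Screwdriver with black handle, lying; a bystander, to be left alone. Origin: underside, middle.
- spanner: Steel spanner, lying on top of the drawer unit; a bystander, to be left alone. Origin: underside, middle.
- collar: Black plastic collar, 60 mm wide, 22 mm high; a bystander, to be left alone. Origin: underside, middle.
- seal_driver: White plastic stepped seal driver, 48 mm wide, 34 mm high, on top of the drawer unit; a bystander, to be left alone. Origin: underside, middle.
Not all that is in view belongs to the job. Of the things that look like the block, the middle-sized one is meant.

How it is judged:
By the outcome, as a careful person would: the job done as asked, in the order asked, and still so for the second after the job is handed in, with the robot touching nothing.
It also fails if it takes over 70 s, if anything falls off the work surface, if the arm or the gripper's body presses on something with over 40 N, if the wrist force passes 120 N, or if a joint passes its speed limit or range.

ROBOT

A 7-joint arm with a two-finger parallel gripper is mounted at the origin on the work surface. World frame = base frame: x ahead of the robot, y to its left, z up, the work surface at z = 0. Lengths are in m, angles in rad, forces in N, time in s.
With the tool pointing down it reaches from about 0.4 to 0.875 m from the base axis. Payload 19.3 kg.
Tool frame: the origin (TCP) lies at the very end of the fingers, on their centre line; the grasp point (between the pads) lies 19 mm behind it; z points along the fingers, y is the line along which they close (so a half turn about z gives the same grasp; the last joint's range is limited). The gripper opens to 85 mm and grips with 20 to 120 N. Pads are 22 mm wide; open, the fingers measure 114 mm over their backs; the gripper's body (76 mm by 85 mm) begins 54 mm behind the grasp point. The pads swing forward as they close: fully open they stand 13 mm farther back than shut.
Start: joints at [-1.239, 0.521, -0.036, 1.599, 0.021, 1.021, -0.113], TCP at [0.244, 0.575, 0.231] pointing down, gripper open.
Joint ranges: [-2.91, 2.91], [-0.3, 2.13], [-1.5, 1.42], [0.17, 2.43], [-1.26, 4.41], [0.16, 1.93], [-2.52, 2.52]. Speed limits (rad/s): [1.89, 1.89, 2.39, 2.39, 3.01, 3.01, 3.01].

INTERFACE

Orientations are given as [roll, pitch, yaw] about the fixed x, y, z axes, in that order (R = Rz(yaw) Ry(pitch) Rx(roll)).
In Python, from workcell import monitor, optics, workorder gives the robot as it stands.
- The arm moves only by the tool apply_moves, never from a script. Its arguments are lists of equal length, an entry for each row: "linear": the shift along the tool's x, y, z each as a share of 0.1 m, from -1 to 1, a list of three; "delta_rot": the turn, a rotation vector about the tool's x, y, z each as a share of 120 degrees, from -1 to 1, a list of three. A call has exactly 5 rows; each row is the pose to reach, as a shift and turn from the pose commanded when the call began, along the tool's axes at that moment; what a row does not reach only later rows make up. A row lasts 1/12 s, in which the tool goes at most 41.7 mm and 7.16 degrees, less where a joint would pass 70% of its speed; a pose out of reach is approached as far as the arm can. A call with a number of a shift or a turn outside -1 to 1 is refused whole. A call with a gripper value outside its range is refused whole. "gripper" is the opening, from -1 (shut) to 1 (fully open), set as the call begins (left out, the last holds). The fingers move at their own pace and stop on an object; "force" is the grip in N (left out, the last holds). Time passes only in rows, so rows that repeat a pose let the fingers close, or fill a call up. It gives the time, the measured TCP pose, the force, the opening and the grip force at its end, in the units of the state.
- monitor.observe(): the state, without advancing time (a new reading comes with each control period).
- optics.grab_frame(name): name is "scene" or "top" or "wrist"; returns (picture, depth): 480x640x3 uint8, red, green, blue; 480x640 float32, m along the optical axis (not along the pixel's ray), 0 where there is no reading.
- optics.camera_info(name): a dict with "fx", "fy", "cx", "cy" (pixels), "D" ([k1, k2, p1, p2, k3] as OpenCV has them; the pictures are not rectified), "rvec" (rotation vector, rad) and "tvec" (3), from world to camera coordinates, as OpenCV has them; the wrist camera has in their place "T_tool_cam" (4x4, takes a point from camera to tool coordinates, whose origin is the TCP and whose axes are the flange's). Camera axes: x right, y down, z forward; pixel columns grow to the right and rows downward; lengths in m; the calibration is good to about 2 mm. A picture is of the moment at which its call begins: read the wrist's pose just before it. camera_info takes no time and is no camera call.
- workorder.job_done(): hands the job in; it is judged then, once.
The state is a dict: "clock": time; "qpos": joint angles; "qd": joint speeds; "joint_efforts": joint torques, N m; "position": TCP position; "tool_rot": TCP orientation; "force": force on the tool from outside, world axes, zero at the start; "moment": the same for the moment, N m; "grip_width": finger opening in m; "finger_force": force on a finger pad.
Only numpy, scipy, OpenCV 4.12 (cv2) and the standard library are available. Lean on these libraries where they do the work, as an engineer would, in place of code of your own. Each camera call takes 0.05 s, during which the arm holds its last target. There are 200 camera calls.

## Working session

There is one attempt and no reset: what is moved stays moved. The work goes in short steps, Python scripts to look and compute and a tool call to move; the robot and the scene stay as the last step left them, time stands still between calls to the robot, and variables do not carry over. Pictures are saved under pics/ and viewed, at most 10 in all, crops included, and the job is handed in when it is done.

Besides the shell and the picture viewer there is one more tool, called after ">>>" as name(argument=value, ...) on one line, values as JSON. apply_moves: Moves the arm, as the interface text tells. Its arguments: {"type":"object","properties":{"linear":{"type":"array"},"delta_rot":{"type":"array"},"gripper":{"type":"number"},"force":{"type":"number"}},"required":["linear","delta_rot"]}

```bash
ls; mkdir -p pics
python3 - <<'E'
from workcell import monitor, optics
import cv2, numpy as np
s=monitor.observe(); print(s)
for n in ("scene","top"):
    p,d=optics.grab_frame(n); cv2.imwrite(f"pics/{n}0.png",p[:,:,::-1]); np.save(f"pics/{n}0.npy",d)
    print(n,optics.camera_info(n))
print(optics.camera_info("wrist"))
E
```

```text
pics
{'clock': 0.0, 'qpos': array([-1.23919892,  0.52203842, -0.03632121,  1.60001015,  0.02120119,
        1.0210803 , -0.11281246]), 'qd': array([-4.83668946e-04, -3.87565766e-04,  7.59331244e-05,  1.22268926e-03,
       -2.29187975e-03, -9.82709044e-04, -5.43557162e-04]), 'joint_efforts': array([ 1.73465658e-03, -9.27098680e+01,  1.98018327e+00, -3.69947791e+01,
        1.77999004e-02,  8.11033038e-03, -5.24703353e-05]), 'position': array([0.24432637, 0.57489809, 0.23070982]), 'tool_rot': array([-3.14044465e+00,  8.58265085e-05,  2.73976815e+00]), 'force': array([0.76218289, 0.43954255, 0.34337193]), 'moment': array([-0.01575463,  0.02919219,  0.06617417]), 'finger_force': 0.0, 'grip_width': 0.08541217127850013}
scene {'fx': 512.587640257467, 'fy': 512.587640257467, 'cx': 316.4966343258188, 'cy': 236.42492784735418, 'D': array([-0.13369272,  0.        ,  0.        ,  0.        ,  0.        ]), 'rvec': array([ 2.05494662,  1.63353258, -0.49949995]), 'tvec': array([-0.14845067, -0.39146772,  1.50598671])}
top {'fx': 551.3615885056629, 'fy': 551.3615885056629, 'cx': 322.2340001226867, 'cy': 233.72594351777772, 'D': array([0.01032806, 0.        , 0.        , 0.        , 0.        ]), 'rvec': array([ 2.18149291, -2.01133562,  0.22475357]), 'tvec': array([-0.02437206,  0.59120192,  1.18728171])}
{'fx': 330.8181950653946, 'fy': 330.8181950653946, 'cx': 315.76395159329707, 'cy': 246.25501444015032, 'D': array([-0.05778714,  0.        ,  0.        ,  0.        ,  0.        ]), 'T_tool_cam': array([[ 1.14164595e-03, -9.58089699e-01, -2.86466097e-01,
         7.18516487e-02],
       [ 9.99998993e-01,  1.33517923e-03, -4.80254645e-04,
        -1.06046964e-04],
       [ 8.42610612e-04, -2.86465261e-01,  9.58090259e-01,
        -1.41504392e-01],
       [ 0.00000000e+00,  0.00000000e+00,  0.00000000e+00,
         1.00000000e+00]])}
```

View pics/scene0.png

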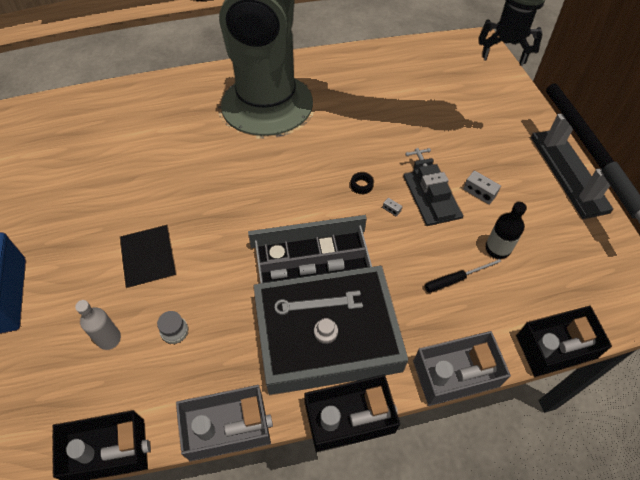

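View pics/top0.png

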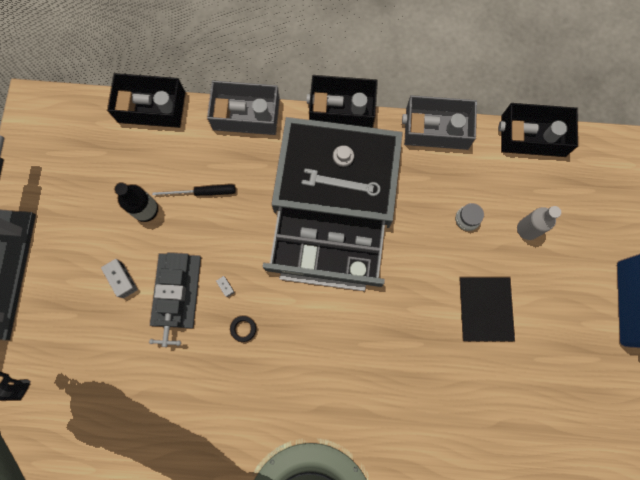

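Candidates that look like the block (top view): the large loose one at (119,278), the one in the vice at (169,292), and the small loose one at (226,287). I choose the middle-sized one in the vice. The mat is at (487,309), and the long white-outlined pocket is at (309,258), with the square one at (358,268).

```bash
cat > h.py <<'E'
import numpy as np, cv2
from scipy.spatial.transform import Rotation as R
from workcell import monitor, optics
def rays(name,uv,state=None):
    c=optics.camera_info(name); K=np.array([[c['fx'],0,c['cx']],[0,c['fy'],c['cy']],[0,0,1.]])
    n=cv2.undistortPoints(np.asarray(uv,float).reshape(-1,1,2),K,np.asarray(c['D'])).reshape(-1,2)
    n=np.c_[n,np.ones(len(n))]
    if name=='wrist':
        T=c['T_tool_cam']; Rt=R.from_euler('xyz',state['tool_rot']).as_matrix()
        return Rt@T[:3,3]+state['position'], n@(Rt@T[:3,:3]).T
    M=cv2.Rodrigues(np.asarray(c['rvec']))[0]
    return -M.T@c['tvec'], n@M
def onplane(name,uv,z,state=None):
    o,d=rays(name,uv,state); return o+d*((z-o[2])/d[:,2:3])
def cloud(name,depth,state=None):
    v,u=np.mgrid[:480,:640]; o,d=rays(name,np.c_[u.ravel(),v.ravel()],state)
    return (o+d*depth.reshape(-1,1)).reshape(480,640,3)
def rect(P):
    (c,s,a)=cv2.minAreaRect((np.asarray(P)[:,:2]*1000).astype(np.float32))
    return np.round(c,1),np.round(s,1),round(a,1)
def blobs(mask,minpix=30):
    n,l,st,ce=cv2.connectedComponentsWithStats(mask.astype(np.uint8))
    return [(l==i) for i in range(1,n) if st[i,4]>=minpix]
E
python3 - <<'E'
from h import *
p=cv2.imread('pics/top0.png'); d=np.load('pics/top0.npy'); W=cloud('top',d)
def show(nm,x0,x1,y0,y1,lo,hi,minpix=40):
    m=np.zeros((480,640),bool); m[y0:y1,x0:x1]=True
    m&=(W[...,2]>lo)&(W[...,2]<hi)
    for b in blobs(m,minpix): print(nm,rect(W[b]),b.sum(),'z',np.median(W[b][:,2]).round(4))
print('bench z',np.median(W[380:420,480:560,2]))
show('visetop',140,210,240,350,.05,.075)
show('vicebase',140,210,240,350,.006,.02)
show('front',255,400,240,295,.056,.072)
show('unittop',260,415,110,225,.068,.08,300)
# mat by colour
g=p.max(2); m=np.zeros((480,640),bool); m[265:350,450:525]=True
for b in blobs(m&(g<45),300):
    v,u=np.nonzero(b); print('mat',rect(onplane('top',np.c_[u,v],.003)))
a=cv2.resize(p[240:360,140:270],None,fx=3,fy=3,interpolation=cv2.INTER_CUBIC)
b=cv2.resize(p[190:300,255:405],None,fx=2.6,fy=2.6*360/286,interpolation=cv2.INTER_CUBIC)
b=cv2.resize(b,(400,360)); cv2.imwrite('pics/c1.png',np.hstack([a,b]))
E
```

```text
bench z 0.0005993638286615477
visetop (array([408.6, 353.6]), array([153.4,  60.2]), 0.3) 1242 z 0.0621
vicebase (array([442.3, 395.3]), array([170.4,  24.3]), 0.9) 382 z 0.0136
vicebase (array([443.5, 316.8]), array([ 30.8, 171.3]), 89.9) 880 z 0.0131
front (array([502.8,  14.1]), array([275.2,  13.4]), 86.7) 718 z 0.0646
unittop (array([7.511e+02, 4.000e-01]), array([280.1, 222.1]), 86.8) 9626 z 0.0747
mat (array([ 459. , -368.5]), array([143.2, 114.9]), 4.5)
```

View pics/c1.png

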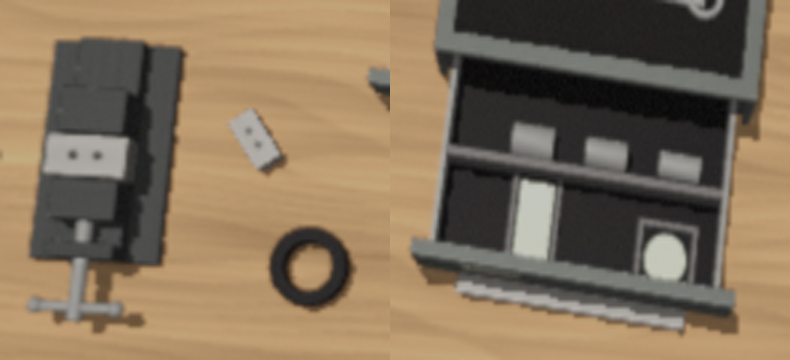

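The crop shows the vice block (two small bores on top) lying with its length along world y between the jaws, handle towards the robot. The long white-filled pocket is to the left, behind the drawer front. The block in the vice is clearly the middle-sized one.

```bash
cat >> h.py <<'E'
def plan(goals,pos=None,yaw=None,step=0.1):
    """goals: list of (x,y,z,yaw) tool pointing down; prints final-row numbers per call."""
    s=monitor.observe(); pos=s['position'] if pos is None else np.array(pos)
    Rc=R.from_euler('xyz',s['tool_rot'] if yaw is None else [np.pi,0,yaw])
    for g in goals:
        gp=np.array(g[:3]); Rg=R.from_euler('xyz',[np.pi,0,g[3]])
        n=int(np.ceil(max(np.abs(gp-pos).max()/step,(Rc.inv()*Rg).magnitude()/np.radians(34),.01)))
        rv=(Rc.inv()*Rg).as_rotvec(); p0,R0=pos,Rc
        for i in range(n):
            pn=p0+(gp-p0)*(i+1)/n; Rn=R0*R.from_rotvec(rv*(i+1)/n)
            print(np.round(Rc.inv().apply(pn-pos)/.1,3).tolist(),np.round((Rc.inv()*Rn).as_rotvec()/np.radians(120),4).tolist(),'->',pn.round(3))
            pos,Rc=pn,Rn
        print('--')
E
python3 - <<'E'
from h import *
p=cv2.imread('pics/top0.png'); d=np.load('pics/top0.npy'); W=cloud('top',d)
g=p.min(2)
def m(x0,x1,y0,y1,t,z):
    k=np.zeros((480,640),bool); k[y0:y1,x0:x1]=True
    for b in blobs(k&(g>t),30):
        v,u=np.nonzero(b); print(rect(onplane('top',np.c_[u,v],z)),rect(W[b]),b.sum(), np.median(W[b][:,2]).round(3),u.mean().round(),v.mean().round())
m(145,205,280,305,110,.062)
m(295,325,240,275,130,.012)
plan([(.395,.353,.20,np.pi)])
E
```

```text
(array([428.7, 397.6]), array([41. , 17.8]), 8.6) (array([434.6, 417.5]), array([43.4, 20.3]), 9.7) 141 0.002 148.0 292.0
(array([433.1, 355.7]), array([30.5, 60.7]), 1.0) (array([390.1, 197.7]), array([423.8,  43. ]), 74.7) 364 0.063 168.0 291.0
(array([425.6, 280.6]), array([29.3, 13.3]), 7.4) (array([431.2, 294.4]), array([31.4, 15.2]), 7.8) 83 0.001 201.0 297.0
(array([544.9,  52.6]), array([30.7, 55.8]), 86.8) (array([442.1,  37. ]), array([265.8,  37.8]), 8.4) 308 0.014 308.0 257.0
[-0.752, -0.484, 0.103] [-0.0002, -0.0, -0.064] -> [0.295 0.501 0.221]
[-0.68, -0.58, 0.103] [-0.0002, -0.0, -0.064] -> [0.345 0.427 0.21 ]
[-0.596, -0.666, 0.103] [-0.0002, -0.0, -0.064] -> [0.395 0.353 0.2  ]
--
```

>>> apply_moves(linear=[[-0.18,-0.1,0.02],[-0.36,-0.2,0.04],[-0.54,-0.3,0.06],[-0.72,-0.4,0.08],[-0.9,-0.5,0.1]], delta_rot=[[0,0,-0.013],[0,0,-0.026],[0,0,-0.039],[0,0,-0.052],[0,0,-0.065]], gripper=1, force=40)

```text
clock: 0.52
position: [0.3082, 0.493, 0.2209]
tool_rot: [-3.141, -0.0, 2.877]
force: [-0.0, 0.1, -0.6]
grip_width: 0.0857
finger_force: 0.0
```

>>> apply_moves(linear=[[-0.16,-0.12,0.02],[-0.32,-0.24,0.04],[-0.48,-0.36,0.06],[-0.64,-0.48,0.08],[-0.8,-0.6,0.1]], delta_rot=[[0,0,-0.013],[0,0,-0.026],[0,0,-0.039],[0,0,-0.052],[0,0,-0.065]])

```text
clock: 0.93
position: [0.3696, 0.4141, 0.211]
tool_rot: [-3.141, -0.0, 3.013]
force: [0.5, -1.0, -0.3]
grip_width: 0.0854
finger_force: 0.0
```

>>> apply_moves(linear=[[-0.14,-0.14,0.02],[-0.28,-0.28,0.04],[-0.42,-0.42,0.06],[-0.56,-0.56,0.08],[-0.7,-0.7,0.1]], delta_rot=[[0,0,-0.013],[0,0,-0.026],[0,0,-0.039],[0,0,-0.052],[0,0,-0.065]])

```text
clock: 1.35
position: [0.4299, 0.3357, 0.201]
tool_rot: [-3.141, -0.0, -3.134]
force: [-0.2, 0.8, 0.2]
grip_width: 0.0856
finger_force: 0.0
```

>>> apply_moves(linear=[[0,0,0],[0,0,0],[0,0,0],[0,0,0],[0,0,0]], delta_rot=[[0,0,0],[0,0,0],[0,0,0],[0,0,0],[0,0,0]])

```text
clock: 1.77
position: [0.429, 0.3374, 0.2013]
tool_rot: [3.141, -0.0, -3.134]
force: [0.1, 0.2, 0.5]
grip_width: 0.0853
finger_force: 0.0
```

Run:
```python
from h import *
s=monitor.observe(); p,d=optics.grab_frame('wrist'); p=p[:,:,::-1].copy(); cv2.imwrite('pics/w1.png',p)
W=cloud('wrist',d,s)
m=(p.min(2)>105)&(abs(W[...,0]-.433)<.05)&(abs(W[...,1]-.355)<.05)&(W[...,2]>.05)&(W[...,2]<.08)
for b in blobs(m,200):
    v,u=np.nonzero(b); print(rect(onplane('wrist',np.c_[u,v],.062,s)),rect(W[b]),np.median(W[b][:,2]).round(4),b.sum(),u.mean(),v.mean())
print(s['qpos'])
m=(abs(W[...,0]-.433)<.1)&(abs(W[...,1]-.355)<.06)&(W[...,2]>.055)&(W[...,2]<.08)
for b in blobs(m,500): print('jaws',rect(W[b]))
```

```text
(array([434.5, 352.6]), array([29.3, 58.9]), 1.9) (array([434.8, 352.8]), array([29.7, 59.4]), 1.6) 0.0609 2046 333.7639296187683 238.96969696969697
[-0.70881862  0.43266205 -0.08839254  1.83905761  0.04805322  0.87194136
  0.75837453]
jaws (array([402.9, 351. ]), array([30.3, 50.1]), 1.6)
jaws (array([452.8, 353. ]), array([66.4, 60.1]), 1.7)
```

View pics/w1.png

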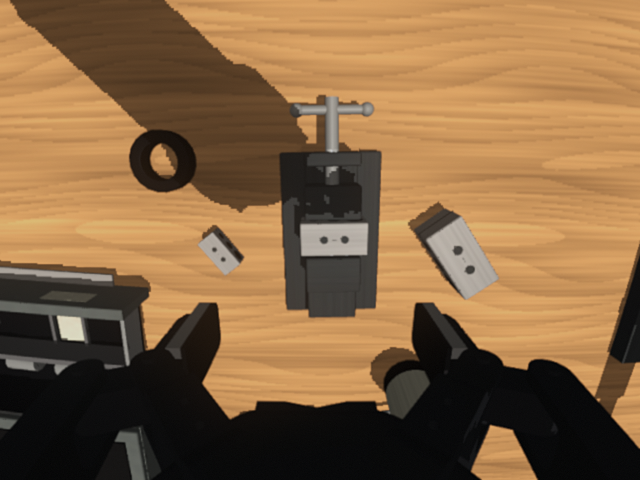

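The wrist view shows the block in the vice at (334,239), length across the jaws, both ends free. The large block at (455,255) is clear of the fingers.

>>> apply_moves(linear=[[-0.01,0.03,0.18],[-0.02,0.06,0.36],[-0.03,0.1,0.54],[-0.04,0.13,0.72],[-0.05,0.16,0.9]], delta_rot=[[0,0,-0.01],[0,0,-0.01],[0,0,-0.01],[0,0,-0.01],[0,0,-0.01]])

```text
clock: 2.23
position: [0.4341, 0.3533, 0.1105]
tool_rot: [3.141, 0.0, -3.113]
force: [-0.2, 0.8, -0.7]
grip_width: 0.0857
finger_force: 0.0
```

>>> apply_moves(linear=[[0,0,0.15],[0,0,0.3],[0,0,0.45],[0,0,0.5],[0,0,0.5]], delta_rot=[[0,0,0],[0,0,0],[0,0,0],[0,0,0],[0,0,0]])

```text
clock: 2.65
position: [0.4337, 0.3526, 0.0603]
tool_rot: [-3.14, -0.002, -3.114]
force: [0.2, -0.6, 0.8]
grip_width: 0.0854
finger_force: 0.0
```

Run:
```python
from h import *
s=monitor.observe(); print(s['position'],s['tool_rot'],s['force']); p,d=optics.grab_frame('wrist'); p=p[:,:,::-1].copy(); cv2.imwrite('pics/w2.png',p)
W=cloud('wrist',d,s)
m=(p.min(2)>100)&(abs(W[...,0]-.433)<.05)&(abs(W[...,1]-.355)<.05)&(W[...,2]>.055)&(W[...,2]<.07)
for b in blobs(m,200):
    v,u=np.nonzero(b); print(rect(onplane('wrist',np.c_[u,v],.062,s)),rect(W[b]),np.median(W[b][:,2]).round(4),b.sum(),u.mean(),v.mean())
```

```text
[0.43368396 0.35255651 0.06029032] [-3.14033828e+00 -1.51723110e-03 -3.11352450e+00] [ 0.24234136 -0.57031566  0.83750458]
(array([443. , 362.8]), array([11.2, 39.3]), 3.0) (array([445.3, 363.2]), array([14.7, 40.2]), 3.6) 0.0607 1274 345.2386185243328 327.3116169544741
```

>>> apply_moves(linear=[[0,0,0.06],[0,0,0.12],[0,0,0.18],[0,0,0.23],[0,0,0.23]], delta_rot=[[0,0,0],[0,0,0],[0,0,0],[0,0,0],[0,0,0]])

```text
clock: 3.12
position: [0.434, 0.3523, 0.0373]
tool_rot: [-3.141, -0.001, -3.114]
force: [-1.5, -0.2, 0.1]
grip_width: 0.0855
finger_force: 0.0
```

>>> apply_moves(linear=[[0,0,0],[0,0,0],[0,0,0],[0,0,0],[0,0,0]], delta_rot=[[0,0,0],[0,0,0],[0,0,0],[0,0,0],[0,0,0]], gripper=-1, force=40)

```text
clock: 3.53
position: [0.4345, 0.3527, 0.0387]
tool_rot: [3.141, 0.0, -3.114]
force: [-2.1, -1.4, 6.8]
grip_width: 0.0594
finger_force: 44.0
```

>>> apply_moves(linear=[[0,0,0],[0,0,0],[0,0,0],[0,0,0],[0,0,0]], delta_rot=[[0,0,0],[0,0,0],[0,0,0],[0,0,0],[0,0,0]])

```text
clock: 3.95
position: [0.4345, 0.3527, 0.0387]
tool_rot: [3.141, 0.0, -3.114]
force: [-1.4, -1.4, 6.6]
grip_width: 0.0591
finger_force: 44.0
```

>>> apply_moves(linear=[[0,0,-0.08],[0,0,-0.16],[0,0,-0.24],[0,0,-0.32],[0,0,-0.4]], delta_rot=[[0,0,0],[0,0,0],[0,0,0],[0,0,0],[0,0,0]])

```text
clock: 4.37
position: [0.4346, 0.3528, 0.0795]
tool_rot: [3.141, 0.0, -3.114]
force: [-0.2, -0.1, -1.2]
grip_width: 0.0588
finger_force: 43.5
```

>>> apply_moves(linear=[[0,0,-0.2],[0,0,-0.4],[0,0,-0.6],[0,0,-0.8],[0,0,-1]], delta_rot=[[0,0,0],[0,0,0],[0,0,0],[0,0,0],[0,0,0]])

```text
clock: 4.78
position: [0.4343, 0.3525, 0.18]
tool_rot: [3.141, 0.0, -3.114]
force: [-0.6, 0.0, -1.0]
grip_width: 0.0591
finger_force: 43.6
```

Run:
```python
from h import *
s=monitor.observe(); print(s['position'],s['force'],s['grip_width'],s['finger_force'])
p,d=optics.grab_frame('scene'); p=p[:,:,::-1]; t,_=optics.grab_frame('top')
cv2.imwrite('pics/lift.png',cv2.resize(p[90:240,340:540],None,fx=3,fy=3))
plan([(.459,-.368,.17,np.pi/2)])
```

```text
[0.43429908 0.35254565 0.17999797] [-0.62225278  0.04859448 -1.0397838 ] 0.059134921141732036 43.57967555522919
[-0.005, -0.902, 0.012] [0.0003, 0.0, 0.0954] -> [0.438 0.263 0.18 ]
[-0.184, -0.884, 0.012] [0.0003, 0.0, 0.0954] -> [0.441 0.173 0.179]
[-0.355, -0.83, 0.013] [0.0003, 0.0, 0.0954] -> [0.444 0.083 0.177]
[-0.513, -0.743, 0.014] [0.0003, 0.0, 0.0954] -> [ 0.447 -0.007  0.176]
[-0.65, -0.626, 0.014] [0.0003, 0.0, 0.0954] -> [ 0.45  -0.097  0.174]
[-0.761, -0.485, 0.014] [0.0003, 0.0, 0.0954] -> [ 0.453 -0.188  0.173]
[-0.842, -0.324, 0.015] [0.0003, 0.0, 0.0954] -> [ 0.456 -0.278  0.171]
[-0.89, -0.15, 0.015] [0.0003, 0.0, 0.0954] -> [ 0.459 -0.368  0.17 ]
--
```

View pics/lift.png

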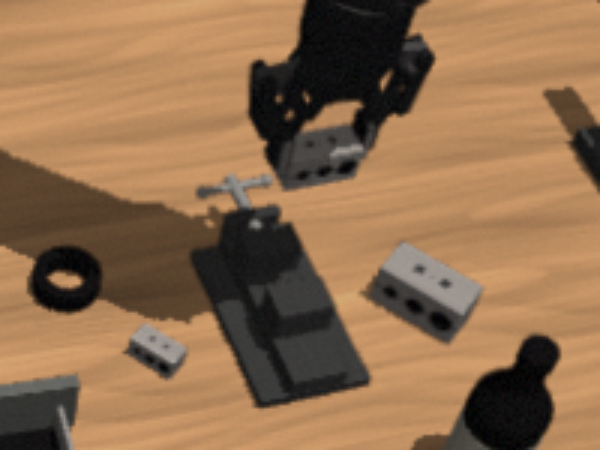

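The crop shows the block held level at (325,155), clear of the now-empty vice. Next, carry it to the mat.

>>> apply_moves(linear=[[0,-0.18,0],[0,-0.36,0],[0,-0.54,0],[0,-0.72,0],[0,-0.9,0]], delta_rot=[[0,0,0.019],[0,0,0.038],[0,0,0.057],[0,0,0.076],[0,0,0.095]])

```text
clock: 5.3
position: [0.4367, 0.2614, 0.1782]
tool_rot: [-3.141, -0.0, 2.967]
force: [0.4, 0.1, -0.4]
grip_width: 0.0588
finger_force: 43.7
```

>>> apply_moves(linear=[[-0.036,-0.176,0],[-0.072,-0.352,0],[-0.108,-0.528,0],[-0.144,-0.704,0],[-0.18,-0.88,0]], delta_rot=[[0,0,0.019],[0,0,0.038],[0,0,0.057],[0,0,0.076],[0,0,0.095]])

```text
clock: 5.72
position: [0.4396, 0.1711, 0.1783]
tool_rot: [3.142, 0.0, 2.767]
force: [-0.3, 0.6, -1.6]
grip_width: 0.0591
finger_force: 43.7
```

>>> apply_moves(linear=[[-0.07,-0.166,0],[-0.14,-0.332,0],[-0.21,-0.498,0],[-0.28,-0.664,0],[-0.35,-0.83,0]], delta_rot=[[0,0,0.019],[0,0,0.038],[0,0,0.057],[0,0,0.076],[0,0,0.095]])

```text
clock: 6.13
position: [0.4421, 0.0811, 0.1783]
tool_rot: [3.142, 0.0, 2.568]
force: [0.2, -0.5, -1.9]
grip_width: 0.0592
finger_force: 43.7
```

>>> apply_moves(linear=[[-0.1,-0.15,0],[-0.2,-0.3,0],[-0.3,-0.45,0],[-0.4,-0.6,0],[-0.5,-0.75,0]], delta_rot=[[0,0,0.019],[0,0,0.038],[0,0,0.057],[0,0,0.076],[0,0,0.095]])

```text
clock: 6.55
position: [0.4436, -0.009, 0.1783]
tool_rot: [3.141, 0.0, 2.369]
force: [0.4, -0.3, -1.6]
grip_width: 0.0591
finger_force: 43.7
```

>>> apply_moves(linear=[[-0.13,-0.126,0],[-0.26,-0.252,0],[-0.39,-0.378,0],[-0.52,-0.504,0],[-0.65,-0.63,0]], delta_rot=[[0,0,0.019],[0,0,0.038],[0,0,0.057],[0,0,0.076],[0,0,0.095]])

```text
clock: 6.97
position: [0.4464, -0.0995, 0.1784]
tool_rot: [3.141, 0.0, 2.17]
force: [-0.5, 0.8, -0.9]
grip_width: 0.059
finger_force: 43.7
```

>>> apply_moves(linear=[[-0.152,-0.096,0],[-0.304,-0.192,0],[-0.456,-0.288,0],[-0.608,-0.384,0],[-0.76,-0.48,0]], delta_rot=[[0,0,0.019],[0,0,0.038],[0,0,0.057],[0,0,0.076],[0,0,0.095]])

```text
clock: 7.38
position: [0.4499, -0.1893, 0.1783]
tool_rot: [3.141, 0.0, 1.971]
force: [-0.1, 0.4, -1.7]
grip_width: 0.0591
finger_force: 43.7
```

>>> apply_moves(linear=[[-0.168,-0.064,0],[-0.336,-0.128,0],[-0.504,-0.192,0],[-0.672,-0.256,0],[-0.84,-0.32,0]], delta_rot=[[0,0,0.019],[0,0,0.038],[0,0,0.057],[0,0,0.076],[0,0,0.095]])

```text
clock: 7.8
position: [0.4533, -0.279, 0.1783]
tool_rot: [3.142, 0.0, 1.772]
force: [0.1, -0.4, -1.8]
grip_width: 0.0589
finger_force: 43.7
```

>>> apply_moves(linear=[[-0.178,-0.03,0],[-0.356,-0.06,0],[-0.534,-0.09,0],[-0.712,-0.12,0],[-0.89,-0.15,0]], delta_rot=[[0,0,0.019],[0,0,0.038],[0,0,0.057],[0,0,0.076],[0,0,0.095]])

```text
clock: 8.22
position: [0.4567, -0.3692, 0.1783]
tool_rot: [-3.142, 0.0, 1.573]
force: [-0.3, 1.2, -1.5]
grip_width: 0.0592
finger_force: 43.7
```

Run:
```python
from h import *
s=monitor.observe(); print(s['position'],s['tool_rot'],s['qpos'],s['force'])
p,d=optics.grab_frame('wrist'); p=p[:,:,::-1].copy(); cv2.imwrite('pics/w3.png',p)
W=cloud('wrist',d,s)
m=(p.min(2)>100)&(d>0)&(abs(W[...,0]-.459)<.06)&(abs(W[...,1]+.368)<.06)&(W[...,2]>.12)
for b in blobs(m,200): print('blk',rect(W[b]),np.median(W[b][:,2]).round(4),b.sum())
m=(p.max(2)<50)&(abs(W[...,0]-.459)<.12)&(abs(W[...,1]+.368)<.12)&(W[...,2]<.012)
for b in blobs(m,400): print('mat',rect(W[b]),np.median(W[b][:,2]).round(4),W[b].min(0),W[b].max(0))
plan([(.459,-.368,.05,np.pi/2)])
```

```text
[ 0.45667372 -0.36915855  0.17826804] [-3.14153809e+00  1.81540279e-05  1.57347882e+00] [ 0.29162313  0.55957863  0.4152956   1.77086895 -0.28381614  0.87051991
  0.83773907] [-0.27045354  1.17624614 -1.517508  ]
blk (array([ 473.9, -358.1]), array([ 8.2, 26.9]), 89.8) 0.2004 877
mat (array([ 461.4, -370.5]), array([148. , 116.2]), 3.8) 0.002 [ 0.38417794 -0.42429791 -0.00099736] [ 0.53899921 -0.30944162  0.0046246 ]
[0.024, 0.014, 0.642] [0.0, 0.0005, -0.0007] -> [ 0.458 -0.37   0.114]
[0.024, 0.014, 0.642] [0.0, 0.0005, -0.0007] -> [ 0.459 -0.368  0.05 ]
--
```

>>> apply_moves(linear=[[0,0,0.2],[0,0,0.4],[0,0,0.6],[0,0,0.8],[0,0,1]], delta_rot=[[0,0,0],[0,0,0],[0,0,0],[0,0,0],[0,0,0]])

```text
clock: 8.68
position: [0.4568, -0.3681, 0.0774]
tool_rot: [-3.142, 0.0, 1.576]
force: [0.4, 0.2, -1.2]
grip_width: 0.059
finger_force: 43.8
```

>>> apply_moves(linear=[[0,0,0.15],[0,0,0.3],[0,0,0.4],[0,0,0.5],[0,0,0.58]], delta_rot=[[0,0,0],[0,0,0],[0,0,0],[0,0,0],[0,0,0]])

```text
clock: 9.1
position: [0.4572, -0.3678, 0.0196]
tool_rot: [-3.141, 0.0, 1.577]
force: [-1.1, 0.0, -1.0]
grip_width: 0.0594
finger_force: 43.7
```

>>> apply_moves(linear=[[0,0,0.02],[0,0,0.03],[0,0,0.05],[0,0,0.06],[0,0,0.06]], delta_rot=[[0,0,0],[0,0,0],[0,0,0],[0,0,0],[0,0,0]])

```text
clock: 9.52
position: [0.4577, -0.3676, 0.0146]
tool_rot: [3.141, 0.0, 1.577]
force: [0.2, 1.2, -0.8]
grip_width: 0.0594
finger_force: 43.7
```

>>> apply_moves(linear=[[0,0,0.01],[0,0,0.015],[0,0,0.02],[0,0,0.025],[0,0,0.025]], delta_rot=[[0,0,0],[0,0,0],[0,0,0],[0,0,0],[0,0,0]])

```text
clock: 9.93
position: [0.4576, -0.3675, 0.0118]
tool_rot: [-3.142, 0.0, 1.577]
force: [-1.0, 0.6, -0.5]
grip_width: 0.0595
finger_force: 43.7
```

>>> apply_moves(linear=[[0,0,0.005],[0,0,0.01],[0,0,0.01],[0,0,0.01],[0,0,0.01]], delta_rot=[[0,0,0],[0,0,0],[0,0,0],[0,0,0],[0,0,0]])

```text
clock: 10.35
position: [0.4576, -0.3676, 0.0117]
tool_rot: [3.141, -0.0, 1.577]
force: [-4.5, 4.9, 18.3]
grip_width: 0.0593
finger_force: 45.9
```

Contact with the mat. Release and retreat, then look.

>>> apply_moves(linear=[[0,0,0],[0,0,0],[0,0,0],[0,0,0],[0,0,0]], delta_rot=[[0,0,0],[0,0,0],[0,0,0],[0,0,0],[0,0,0]], gripper=1)

```text
clock: 10.77
position: [0.4576, -0.3675, 0.0107]
tool_rot: [-3.142, -0.0, 1.577]
force: [-1.1, -0.8, -0.8]
grip_width: 0.0852
finger_force: 0.0
```

>>> apply_moves(linear=[[0,0,-0.1],[0,0,-0.3],[0,0,-0.5],[0,0,-0.75],[0,0,-1]], delta_rot=[[0,0,0],[0,0,0],[0,0,0],[0,0,0],[0,0,0]])

```text
clock: 11.18
position: [0.4572, -0.3675, 0.1124]
tool_rot: [-3.141, -0.0, 1.577]
force: [-0.3, -0.3, -0.9]
grip_width: 0.0858
finger_force: 0.0
```

>>> apply_moves(linear=[[0,0,-0.15],[0,0,-0.3],[0,0,-0.45],[0,0,-0.6],[0,0,-0.7]], delta_rot=[[0,0,0.05],[0,0,0.1],[0,0,0.15],[0,0,0.2],[0,0,0.25]])

```text
clock: 11.6
position: [0.4577, -0.3677, 0.183]
tool_rot: [3.14, -0.0, 1.048]
force: [-0.2, 0.7, 0.0]
grip_width: 0.0855
finger_force: 0.0
```

>>> apply_moves(linear=[[0,0,0],[0,0,0],[0,0,0],[0,0,0],[0,0,0]], delta_rot=[[0,0,0.05],[0,0,0.1],[0,0,0.15],[0,0,0.2],[0,0,0.25]])

```text
clock: 12.02
position: [0.4576, -0.3674, 0.1816]
tool_rot: [3.141, -0.001, 0.525]
force: [0.5, 0.3, -0.0]
grip_width: 0.0853
finger_force: 0.0
```

>>> apply_moves(linear=[[0,0,0],[0,0,0],[0,0,0],[0,0,0],[0,0,0]], delta_rot=[[0,0,0.05],[0,0,0.1],[0,0,0.15],[0,0,0.2],[0,0,0.25]])

```text
clock: 12.43
position: [0.4576, -0.3674, 0.1816]
tool_rot: [-3.141, -0.001, 0.001]
force: [0.5, 0.6, 0.0]
grip_width: 0.0857
finger_force: 0.0
```

Run:
```python
from h import *
s=monitor.observe(); print(s['position'],s['tool_rot'],s['qpos'],s['force'])
p,d=optics.grab_frame('wrist'); p=p[:,:,::-1].copy(); cv2.imwrite('pics/w4.png',p)
W=cloud('wrist',d,s)
m=(p.min(2)>100)&(abs(W[...,0]-.459)<.06)&(abs(W[...,1]+.368)<.06)&(W[...,2]>.025)&(W[...,2]<.05)
for b in blobs(m,200):
    v,u=np.nonzero(b);print('blk',rect(onplane('wrist',np.c_[u,v],.035,s)),rect(W[b]),np.median(W[b][:,2]).round(4),b.sum(),u.mean(),v.mean())
```

```text
[ 0.45759973 -0.36736532  0.18155424] [-3.14128328e+00 -7.47937990e-04  1.32037471e-03] [ 0.02434802  0.68422618  0.85410429  1.78232241 -0.61892768  0.96590515
 -0.43349812] [0.53158985 0.56122548 0.00640911]
blk (array([ 463.7, -367.4]), array([49.6, 28.6]), 0.9) (array([ 463.3, -367.5]), array([49.9, 28.8]), 0.8) 0.034 1643 315.20511259890446 224.8027997565429
```

View pics/w4.png

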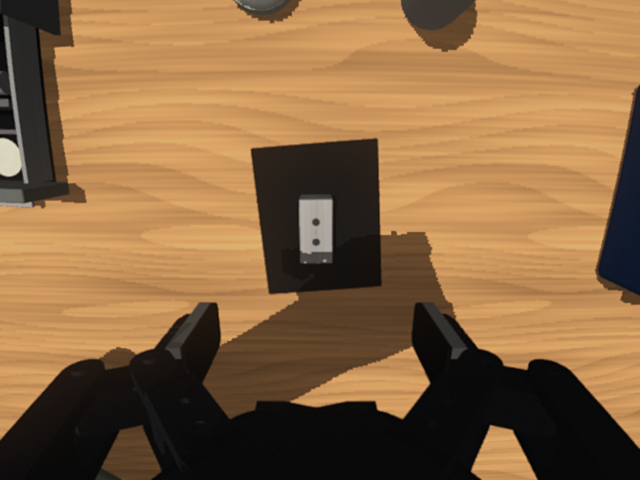

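The block stands upright on the mat at (315,228), length along world x, its long sides free. Descend and regrip across the 30 mm width.

>>> apply_moves(linear=[[0,0,0.2],[0,0,0.4],[0,0,0.6],[0,0,0.8],[0,0,1]], delta_rot=[[0,0,-0.002],[0,0,-0.004],[0,0,-0.004],[0,0,-0.004],[0,0,-0.004]])

```text
clock: 12.9
position: [0.4577, -0.3673, 0.0805]
tool_rot: [-3.141, -0.001, 0.018]
force: [1.1, -0.2, -0.2]
grip_width: 0.0852
finger_force: 0.0
```

>>> apply_moves(linear=[[0,0,0.15],[0,0,0.3],[0,0,0.45],[0,0,0.6],[0,0,0.67]], delta_rot=[[0,0,0],[0,0,0],[0,0,0],[0,0,0],[0,0,0]])

```text
clock: 13.32
position: [0.4573, -0.367, 0.0125]
tool_rot: [-3.141, 0.001, 0.017]
force: [0.4, -0.0, -0.2]
grip_width: 0.0855
finger_force: 0.0
```

>>> apply_moves(linear=[[0,0,0],[0,0,0],[0,0,0],[0,0,0],[0,0,0]], delta_rot=[[0,0,0],[0,0,0],[0,0,0],[0,0,0],[0,0,0]], gripper=-1, force=40)

```text
clock: 13.73
position: [0.458, -0.3678, 0.0147]
tool_rot: [3.141, -0.001, 0.015]
force: [-0.7, 3.4, 10.1]
grip_width: 0.0291
finger_force: 38.8
```

>>> apply_moves(linear=[[0,0,0],[0,0,0],[0,0,0],[0,0,0],[0,0,0]], delta_rot=[[0,0,0],[0,0,0],[0,0,0],[0,0,0],[0,0,0]])

```text
clock: 14.15
position: [0.458, -0.3677, 0.0147]
tool_rot: [3.141, -0.001, 0.015]
force: [-0.4, 1.5, 7.1]
grip_width: 0.0291
finger_force: 39.8
```

>>> apply_moves(linear=[[0,0,-0.2],[0,0,-0.4],[0,0,-0.6],[0,0,-0.8],[0,0,-1]], delta_rot=[[0,0,0],[0,0,0],[0,0,0],[0,0,0],[0,0,0]])

```text
clock: 14.57
position: [0.4575, -0.3674, 0.1151]
tool_rot: [3.142, -0.0, 0.015]
force: [-0.4, -0.6, -1.5]
grip_width: 0.0293
finger_force: 40.3
```

>>> apply_moves(linear=[[0,-0.2,-0.15],[0,-0.4,-0.3],[0,-0.6,-0.45],[0,-0.8,-0.6],[0,-1,-0.75]], delta_rot=[[0,0,0],[0,0,0],[0,0,0.01],[0,0,0.02],[0,0,0.034]])

```text
clock: 14.98
position: [0.4558, -0.2666, 0.1898]
tool_rot: [-3.141, -0.0, -0.057]
force: [1.0, -0.0, -0.9]
grip_width: 0.0292
finger_force: 40.4
```

>>> apply_moves(linear=[[0,-0.2,0],[0,-0.4,0],[0,-0.6,0],[0,-0.8,0],[0,-1,0]], delta_rot=[[0,0,0],[0,0,0],[0,0,0],[0,0,0],[0,0,0]])

```text
clock: 15.4
position: [0.4616, -0.1666, 0.1891]
tool_rot: [-3.141, -0.0, -0.056]
force: [0.8, -0.8, -1.8]
grip_width: 0.0291
finger_force: 40.4
```

>>> apply_moves(linear=[[0,-0.2,0],[0,-0.4,0],[0,-0.6,0],[0,-0.8,0],[0,-1,0]], delta_rot=[[0,0,0],[0,0,0],[0,0,0],[0,0,0],[0,0,0]])

```text
clock: 15.82
position: [0.4672, -0.0668, 0.1891]
tool_rot: [-3.141, -0.0, -0.056]
force: [0.1, -0.2, -1.5]
grip_width: 0.0292
finger_force: 40.4
```

>>> apply_moves(linear=[[0,-0.2,0],[0,-0.4,0],[0,-0.6,0],[0,-0.8,0],[0,-1,0]], delta_rot=[[0,0,0],[0,0,0],[0,0,0],[0,0,0],[0,0,0]])

```text
clock: 16.23
position: [0.4728, 0.0331, 0.1891]
tool_rot: [-3.141, -0.0, -0.056]
force: [0.7, 0.7, -0.5]
grip_width: 0.0288
finger_force: 40.4
```

>>> apply_moves(linear=[[0,0,0],[0,0,0],[0,0,0],[0,0,0],[0,0,0]], delta_rot=[[0,0,0],[0,0,0],[0,0,0],[0,0,0],[0,0,0]])

```text
clock: 16.65
position: [0.4729, 0.0312, 0.189]
tool_rot: [-3.141, -0.0, -0.058]
force: [0.5, -0.5, -1.3]
grip_width: 0.0291
finger_force: 40.4
```

Run:
```python
from h import *
s=monitor.observe(); print(s['position'],s['tool_rot'],s['qpos'],s['force'])
p,d=optics.grab_frame('wrist'); p=p[:,:,::-1].copy(); cv2.imwrite('pics/w5.png',p); np.save('pics/w5.npy',d)
W=cloud('wrist',d,s)
def rep(n,m,k=150):
    for b in blobs(m,k):
        v,u=np.nonzero(b); print(n,rect(W[b]),np.median(W[b][:,2]).round(4),b.sum(),u.mean().round(),v.mean().round())
    
rep('held',(d>0)&(p.min(2)>90)&(W[...,2]>.13))
rep('white',(p.min(2)>120)&(W[...,2]<.03)&(W[...,2]>.005)&(W[...,0]>.49)&(abs(W[...,1]-.05)<.06))
rep('fronttop',(W[...,2]>.057)&(W[...,2]<.069)&(W[...,0]<.53)&(W[...,0]>.46)&(abs(W[...,1])<.2))
rep('divider',(W[...,2]>.040)&(W[...,2]<.05)&(W[...,0]<.63)&(W[...,0]>.52)&(abs(W[...,1])<.2))
rep('unittop',(W[...,2]>.069)&(W[...,2]<.079)&(W[...,0]>.6))
```

```text
[0.4728989  0.03118783 0.18896208] [-3.14145091e+00 -1.91240244e-04 -5.76267630e-02] [-0.92683438  0.56186976  1.03553606  2.06274789 -0.6386675   0.87715684
 -1.15258279] [ 0.46334823 -0.54628028 -1.32265142]
held (array([494. ,  29.4]), array([30.1, 20.3]), 88.0) 0.2082 2661 311.0 280.0
white (array([544.7,  69.4]), array([ 3.3, 60.8]), 86.7) 0.0159 217 269.0 151.0
white (array([544.9,  50. ]), array([31. , 59.1]), 86.4) 0.0112 2181 291.0 151.0
white (array([541.9,  30.5]), array([ 2.8, 59.9]), 86.6) 0.0159 219 311.0 153.0
white (array([491.3,  75.4]), array([69.1,  4. ]), 88.7) 0.0129 186 260.0 210.0
fronttop (array([504.3,  11.7]), array([276.,  13.]), 86.9) 0.0628 5106 332.0 200.0
divider (array([574.9,   8. ]), array([255.3, 109.9]), 90.0) 0.0442 3765 339.0 107.0
unittop (array([645.4,   4.4]), array([279.5,   8. ]), 87.1) 0.0706 2637 347.0 3.0
```

View pics/w5.png

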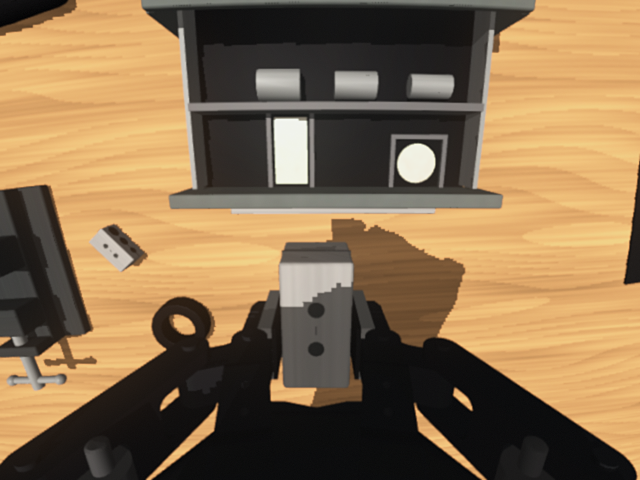

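The view shows the pocket as the white floor at (291,151) between ribs at u=269 and u=311. The held block's top far edge is at v≈262, aligned with the pocket.

Run:
```python
from h import *
s=monitor.observe(); p=cv2.imread('pics/w5.png')
g=cv2.cvtColor(p,cv2.COLOR_BGR2GRAY).astype(int); print(g[236:270,315].tolist())
T=R.from_euler('xyz',s['tool_rot'])
for v in (242,262,386):
    print(v,(T.inv().apply(onplane('wrist',[[282,v],[316,v],[350,v]],s['position'][2]+.0203,s)-s['position'])*1000).round(1).tolist())
plan([(.544,.0499,.10,-.056)])
```

```text
[184, 187, 190, 193, 194, 174, 112, 82, 83, 85, 84, 79, 73, 67, 62, 75, 85, 86, 85, 87, 88, 89, 87, 86, 85, 90, 113, 150, 176, 187, 191, 193, 193, 191]
242 [[39.4, -12.3, -20.3], [39.4, 0.7, -20.3], [39.4, 13.7, -20.3]]
262 [[31.3, -12.5, -20.3], [31.3, 0.7, -20.3], [31.3, 13.9, -20.3]]
386 [[-27.0, -14.3, -20.3], [-27.0, 0.8, -20.3], [-27.0, 15.9, -20.3]]
[0.699, -0.227, 0.889] [-0.0, -0.0, -0.0007] -> [0.544 0.05  0.1  ]
--
```

>>> apply_moves(linear=[[0.14,-0.046,0.12],[0.28,-0.092,0.25],[0.42,-0.138,0.4],[0.56,-0.184,0.6],[0.694,-0.229,0.8]], delta_rot=[[0,0,0],[0,0,0],[0,0,0],[0,0,0],[0,0,0]])

```text
clock: 17.12
position: [0.5444, 0.0507, 0.108]
tool_rot: [-3.141, -0.0, -0.057]
force: [0.4, 0.2, -0.5]
grip_width: 0.029
finger_force: 40.4
```

>>> apply_moves(linear=[[0,0,0],[0,0,0],[0,0,0],[0,0,0],[0,0,0]], delta_rot=[[0,0,0],[0,0,0],[0,0,0],[0,0,0],[0,0,0]])

```text
clock: 17.53
position: [0.5435, 0.0509, 0.1096]
tool_rot: [-3.141, -0.001, -0.057]
force: [0.5, 0.3, -1.6]
grip_width: 0.0294
finger_force: 40.3
```

Run:
```python
from h import *
s=monitor.observe(); print(s['position'],s['tool_rot'],s['force'])
p,d=optics.grab_frame('wrist'); p=p[:,:,::-1].copy(); cv2.imwrite('pics/w6.png',p)
W=cloud('wrist',d,s)
def rep(n,m,k=100):
    for b in blobs(m,k):
        v,u=np.nonzero(b); print(n,rect(W[b]),np.median(W[b][:,2]).round(4),b.sum(),u.mean().round(),v.mean().round())
rep('white',(p.min(2)>90)&(W[...,2]<.03)&(W[...,2]>.005)&(abs(W[...,0]-.545)<.05)&(abs(W[...,1]-.05)<.05))
rep('top',(d>0)&(p.min(2)>60)&(abs(W[...,2]-s['position'][2]-.0203)<.006)&(abs(W[...,0]-.545)<.06)&(abs(W[...,1]-.05)<.04))
rep('divider',(abs(W[...,2]-.045)<.004)&(abs(W[...,0]-.585)<.03)&(abs(W[...,1])<.13))
```

```text
[0.54348656 0.05085659 0.10964384] [-3.14104534e+00 -9.38300967e-04 -5.65495893e-02] [ 0.50792233  0.34361008 -1.62625767]
white (array([562.1,  68.8]), array([ 4.7, 22.5]), 87.6) 0.0158 181 289.0 227.0
white (array([560.4,  49.1]), array([31.4, 21.9]), 86.6) 0.0113 1220 316.0 227.0
white (array([565.4,  28.9]), array([ 4.9, 11.3]), 87.8) 0.0158 108 343.0 220.0
top (array([544. ,  50.3]), array([30.6, 61.2]), 86.7) 0.1289 8726 316.0 321.0
top (array([556.3,  68.3]), array([5.5, 1.4]), 85.4) 0.13 176 270.0 308.0
top (array([554.2,  30.8]), array([5.1, 1.2]), 83.2) 0.1302 161 362.0 308.0
divider (array([572.1,   5.7]), array([ 39. , 246.3]), 1.3) 0.0448 4051 379.0 207.0
```

View pics/w6.png

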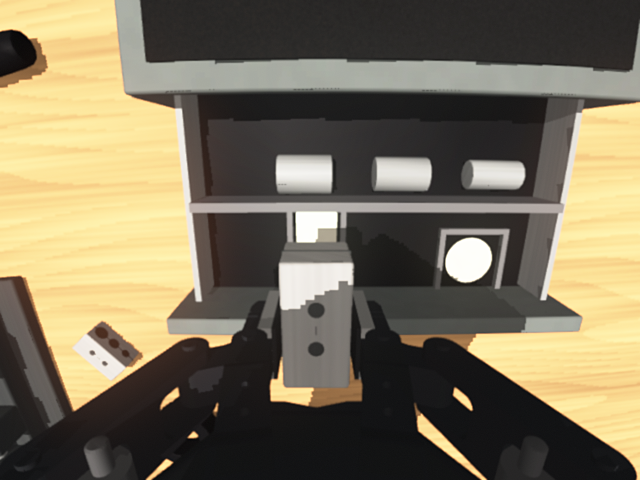

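The block hangs over the pocket with its top centre at (316,321), and the white floor is visible ahead at (316,227). It needs about 1 mm forward, then straight down.

>>> apply_moves(linear=[[0.012,0.002,0.12],[0.012,0.002,0.24],[0.012,0.002,0.36],[0.012,0.002,0.48],[0.012,0.002,0.6]], delta_rot=[[0,0,0],[0,0,0],[0,0,0],[0,0,0],[0,0,0]])

```text
clock: 18.0
position: [0.5443, 0.0506, 0.0471]
tool_rot: [3.141, 0.001, -0.056]
force: [0.1, -0.2, -1.5]
grip_width: 0.0292
finger_force: 40.4
```

>>> apply_moves(linear=[[0,0,0.03],[0,0,0.07],[0,0,0.1],[0,0,0.14],[0,0,0.17]], delta_rot=[[0,0,0],[0,0,0],[0,0,0],[0,0,0],[0,0,0]])

```text
clock: 18.42
position: [0.5449, 0.0507, 0.0317]
tool_rot: [-3.142, -0.0, -0.056]
force: [0.4, 0.5, -1.4]
grip_width: 0.0289
finger_force: 40.4
```

>>> apply_moves(linear=[[0,0,0.01],[0,0,0.02],[0,0,0.03],[0,0,0.04],[0,0,0.04]], delta_rot=[[0,0,0],[0,0,0],[0,0,0],[0,0,0],[0,0,0]])

```text
clock: 18.83
position: [0.5447, 0.0507, 0.0278]
tool_rot: [-3.142, -0.0, -0.056]
force: [-0.2, -0.1, -2.3]
grip_width: 0.0292
finger_force: 40.4
```

>>> apply_moves(linear=[[0,0,0.01],[0,0,0.02],[0,0,0.03],[0,0,0.035],[0,0,0.035]], delta_rot=[[0,0,0],[0,0,0],[0,0,0],[0,0,0],[0,0,0]])

```text
clock: 19.25
position: [0.5447, 0.0506, 0.0242]
tool_rot: [3.141, 0.0, -0.056]
force: [0.7, -1.2, -0.5]
grip_width: 0.0292
finger_force: 40.4
```

>>> apply_moves(linear=[[0,0,0.005],[0,0,0.01],[0,0,0.01],[0,0,0.01],[0,0,0.01]], delta_rot=[[0,0,0],[0,0,0],[0,0,0],[0,0,0],[0,0,0]])

```text
clock: 19.67
position: [0.5451, 0.0506, 0.0236]
tool_rot: [-3.142, -0.001, -0.056]
force: [0.2, -0.2, 5.4]
grip_width: 0.0291
finger_force: 41.2
```

>>> apply_moves(linear=[[0,0,0],[0,0,0],[0,0,0],[0,0,0],[0,0,0]], delta_rot=[[0,0,0],[0,0,0],[0,0,0],[0,0,0],[0,0,0]], gripper=0.3)

```text
clock: 20.08
position: [0.5447, 0.0507, 0.0232]
tool_rot: [3.142, 0.0, -0.056]
force: [0.9, -0.1, -0.4]
grip_width: 0.056
finger_force: 0.0
```

>>> apply_moves(linear=[[0,0,-0.1],[0,0,-0.3],[0,0,-0.5],[0,0,-0.75],[0,0,-1]], delta_rot=[[0,0,0],[0,0,0],[0,0,0],[0,0,0],[0,0,0]])

```text
clock: 20.5
position: [0.5444, 0.0504, 0.1249]
tool_rot: [3.141, 0.0, -0.057]
force: [-0.7, 1.0, 0.7]
grip_width: 0.0555
finger_force: 0.0
```

>>> apply_moves(linear=[[-0.17,0.08,-0.1],[-0.34,0.16,-0.2],[-0.51,0.24,-0.3],[-0.68,0.32,-0.4],[-0.88,0.41,-0.5]], delta_rot=[[0,0,0],[0,0,0],[0,0,0],[0,0,0],[0,0,0]], gripper=-1)

```text
clock: 20.92
position: [0.4538, 0.0143, 0.1742]
tool_rot: [-3.141, -0.0, -0.057]
force: [0.9, -0.5, 0.9]
grip_width: -0.0002
finger_force: 0.0
```

Run:
```python
from h import *
s=monitor.observe(); print(s['position'],s['tool_rot'],s['force'],s['grip_width'])
p,d=optics.grab_frame('wrist'); p=p[:,:,::-1].copy(); cv2.imwrite('pics/w7.png',p)
W=cloud('wrist',d,s)
def rep(n,m,k=100):
    for b in blobs(m,k):
        v,u=np.nonzero(b); print(n,rect(W[b]),np.median(W[b][:,2]).round(4),b.sum(),u.mean().round(),v.mean().round())
rep('blk',(d>0)&(p.min(2)>60)&(abs(W[...,2]-.043)<.006)&(abs(W[...,0]-.545)<.06)&(abs(W[...,1]-.05)<.03))
rep('front',(abs(W[...,2]-.063)<.005)&(abs(W[...,0]-.504)<.02)&(abs(W[...,1])<.2))
rep('rib',(p.min(2)>90)&(abs(W[...,2]-.0165)<.003)&(abs(W[...,0]-.545)<.04)&(abs(W[...,1]-.05)<.03),50)
```

```text
[0.45380403 0.01430747 0.17419045] [-3.14110079e+00 -1.74499226e-04 -5.65085053e-02] [ 0.88469009 -0.52577284  0.86462851] -0.0001911225198072419
blk (array([581.5,  49.9]), array([60. ,  6.9]), 86.1) 0.0448 754 258.0 77.0
blk (array([545.5,  50.1]), array([30.5, 59.7]), 86.1) 0.0428 3023 263.0 126.0
front (array([504.8,  11.8]), array([276.8,  12.5]), 86.8) 0.0628 5882 317.0 179.0
rib (array([542.9,  30.4]), array([ 3.4, 61.4]), 86.8) 0.0158 223 291.0 128.0
rib (array([544.7,  70.8]), array([61.4,  3.9]), 0.8) 0.0161 96 244.0 133.0
```

View pics/w7.png

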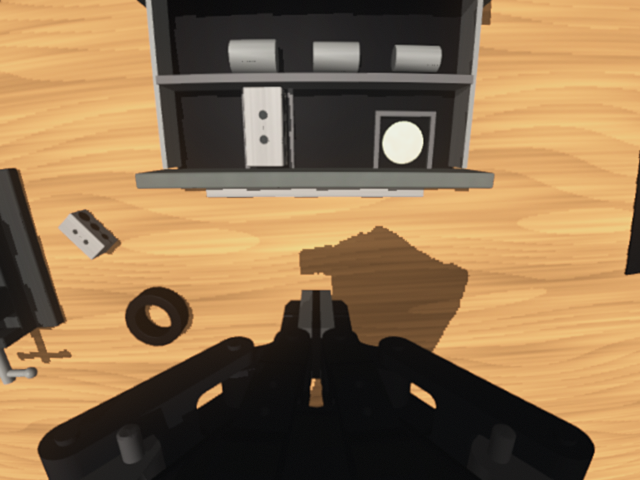

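The block lies flat in the long pocket at (263,126), between the ribs. Next, go down in front of the drawer with closed fingers.

>>> apply_moves(linear=[[0,0,0.2],[0,0,0.4],[0,0,0.6],[0,0,0.8],[0,0,1]], delta_rot=[[0,0,0],[0,0,0],[0,0,0],[0,0,0],[0,0,0]])

```text
clock: 21.38
position: [0.4545, 0.0147, 0.073]
tool_rot: [-3.141, -0.0, -0.056]
force: [0.9, -0.0, 0.5]
grip_width: -0.0004
finger_force: 0.0
```

>>> apply_moves(linear=[[0,0,0.1],[0,0,0.2],[0,0,0.3],[0,0,0.38],[0,0,0.38]], delta_rot=[[0,0,0],[0,0,0],[0,0,0],[0,0,0],[0,0,0]])

```text
clock: 21.8
position: [0.4542, 0.0146, 0.0347]
tool_rot: [3.142, 0.001, -0.056]
force: [-0.4, -0.0, 0.4]
grip_width: 0.0
finger_force: 0.0
```

>>> apply_moves(linear=[[0.06,0,0],[0.12,0,0],[0.18,0,0],[0.24,0,0],[0.3,0,0]], delta_rot=[[0,0,0],[0,0,0],[0,0,0],[0,0,0],[0,0,0]])

```text
clock: 22.22
position: [0.4854, 0.0131, 0.0356]
tool_rot: [3.142, -0.001, -0.056]
force: [0.3, 0.5, 0.3]
grip_width: -0.0001
finger_force: 0.0
```

>>> apply_moves(linear=[[0.02,0,0],[0.04,0,0],[0.06,0,0],[0.08,0,0],[0.1,0,0]], delta_rot=[[0,0,0],[0,0,0],[0,0,0],[0,0,0],[0,0,0]])

```text
clock: 22.63
position: [0.4945, 0.0124, 0.0353]
tool_rot: [-3.142, 0.0, -0.056]
force: [-1.2, 0.5, -0.4]
grip_width: 0.0
finger_force: 0.6
```

>>> apply_moves(linear=[[0.04,0,0],[0.08,0,0],[0.12,0,0],[0.16,0,0],[0.2,0,0]], delta_rot=[[0,0,0],[0,0,0],[0,0,0],[0,0,0],[0,0,0]])

```text
clock: 23.05
position: [0.5149, 0.0113, 0.0353]
tool_rot: [3.142, -0.0, -0.056]
force: [-1.5, 0.1, 0.8]
grip_width: 0.0001
finger_force: 0.6
```

```bash
cat > fr.py <<'E'
from h import *
def look():
    s=monitor.observe(); print(s['position'],s['force'])
    p,d=optics.grab_frame('top'); W=cloud('top',d)
    p2,d2=optics.grab_frame('wrist'); W2=cloud('wrist',d2,s)
    for n,X in (('top',W),('wrist',W2)):
        m=(abs(X[...,2]-.063)<.0055)&(X[...,0]>.45)&(X[...,0]<.66)&(abs(X[...,1])<.145)
        for b in blobs(m,150): print(n,rect(X[b]),b.sum())
    return s,p,W,p2,W2
E
python3 -c "
from fr import *
look()"
```

```text
[0.51492763 0.01128529 0.035298  ] [-1.5471908   0.07184255  0.78401259]
top (array([525.4, -88.1]), array([72.4, 12.7]), 86.7) 165
wrist (array([531.1,   7.6]), array([263.4,  18.5]), 86.9) 21324
```

The drawer moves freely; continue pushing, then slow down.

>>> apply_moves(linear=[[0.06,0,0],[0.12,0,0],[0.18,0,0],[0.24,0,0],[0.3,0,0]], delta_rot=[[0,0,0],[0,0,0],[0,0,0],[0,0,0],[0,0,0]])

```text
clock: 23.57
position: [0.5451, 0.0095, 0.0353]
tool_rot: [3.142, -0.0, -0.056]
force: [-1.9, 0.5, 0.3]
grip_width: 0.0001
finger_force: 0.7
```

>>> apply_moves(linear=[[0.06,0,0],[0.12,0,0],[0.18,0,0],[0.24,0,0],[0.3,0,0]], delta_rot=[[0,0,0],[0,0,0],[0,0,0],[0,0,0],[0,0,0]])

```text
clock: 23.98
position: [0.575, 0.0079, 0.0353]
tool_rot: [3.142, -0.0, -0.056]
force: [-2.1, -0.1, 0.7]
grip_width: 0.0003
finger_force: 0.7
```

>>> apply_moves(linear=[[0.03,0,0],[0.06,0,0],[0.09,0,0],[0.12,0,0],[0.15,0,0]], delta_rot=[[0,0,0],[0,0,0],[0,0,0],[0,0,0],[0,0,0]])

```text
clock: 24.4
position: [0.5895, 0.0071, 0.0353]
tool_rot: [-3.142, 0.0, -0.056]
force: [-0.8, 0.3, 0.0]
grip_width: 0.0002
finger_force: 0.6
```

```bash
python3 -c "
from fr import *
s,p,W,p2,W2=look()
X=W; m=(abs(X[...,2]-.0745)<.005)&(X[...,0]>.6)&(abs(X[...,1])<.16)
for b in blobs(m,300): print('unit',rect(X[b]),b.sum())
cv2.imwrite('pics/w8.png',p2[:,:,::-1])
"
```

```text
[0.58948341 0.00710328 0.03529512] [-0.81214655  0.31410846  0.03130971]
top (array([599.8, -92.5]), array([73.3, 13.1]), 86.5) 168
wrist (array([605.5,   3.8]), array([263.5,  18. ]), 86.9) 21147
unit (array([7.512e+02, 4.000e-01]), array([280.1, 221.3]), 86.6) 6161
```

>>> apply_moves(linear=[[0.02,0,0],[0.04,0,0],[0.06,0,0],[0.08,0,0],[0.1,0,0]], delta_rot=[[0,0,0],[0,0,0],[0,0,0],[0,0,0],[0,0,0]])

```text
clock: 24.92
position: [0.5995, 0.0065, 0.0353]
tool_rot: [3.142, 0.0, -0.056]
force: [-0.1, -0.4, 1.0]
grip_width: 0.0005
finger_force: 0.6
```

>>> apply_moves(linear=[[0.01,0,0],[0.02,0,0],[0.03,0,0],[0.04,0,0],[0.05,0,0]], delta_rot=[[0,0,0],[0,0,0],[0,0,0],[0,0,0],[0,0,0]])

```text
clock: 25.33
position: [0.6044, 0.0062, 0.0353]
tool_rot: [3.142, 0.0, -0.056]
force: [-1.2, -0.2, -0.4]
grip_width: -0.0002
finger_force: 0.5
```

>>> apply_moves(linear=[[0.01,0,0],[0.02,0,0],[0.03,0,0],[0.04,0,0],[0.05,0,0]], delta_rot=[[0,0,0],[0,0,0],[0,0,0],[0,0,0],[0,0,0]])

```text
clock: 25.75
position: [0.6073, 0.0061, 0.0352]
tool_rot: [-3.141, 0.004, -0.056]
force: [-19.0, 2.9, 14.8]
grip_width: -0.0001
finger_force: 9.5
```

```bash
python3 -c "
from fr import *
s,p,W,p2,W2=look()
s=monitor.observe(); print(s['position'],s['force'],s['moment'],s['tool_rot'],s['finger_force'])
X=W2; m=(X[...,2]>.066)&(X[...,2]<.08)&(X[...,0]>.6)&(abs(X[...,1])<.16)
for b in blobs(m,300): print('unit',rect(X[b]),b.sum(),np.median(X[b][:,2]))
T=R.from_euler('xyz',s['tool_rot']); 
Q=T.inv().apply((W2.reshape(-1,3)-s['position'])).reshape(480,640,3)
cv2.imwrite('pics/w9.png',p2[:,:,::-1])
cv2.imwrite('pics/s9.png',cv2.resize(optics.grab_frame('scene')[0][200:400,230:430,::-1],None,fx=2.9,fy=2.9,interpolation=2))
cv2.imwrite('pics/both.png',np.hstack([cv2.resize(cv2.imread('pics/w9.png'),(400,300)),cv2.resize(cv2.imread('pics/s9.png'),(400,300))]))
"
```

```text
[0.60731732 0.00611963 0.03519483] [-19.03928364   2.89688115  14.8055921 ]
top (array([617.9, -93.1]), array([72.9, 13.3]), 86.9) 172
wrist (array([623.1,   2.8]), array([263.1,  17.8]), 86.9) 21247
[0.60807167 0.00606358 0.03521901] [-8.55031196  0.73485804  5.15750157] [0.11376677 1.6513936  0.01456214] [-3.14102530e+00  2.54693746e-03 -5.64186528e-02] 4.238293915987015
unit (array([683.2,  -0.8]), array([233.4,  83.6]), 86.4) 149004 0.07279731235210948
unit (array([704.8, -86.5]), array([23.6, 23.5]), 52.7) 2993 0.07611040395869126
unit (array([616.4,   7.6]), array([23.8, 25.3]), 53.8) 1371 0.07248670035486876
```

View pics/both.png

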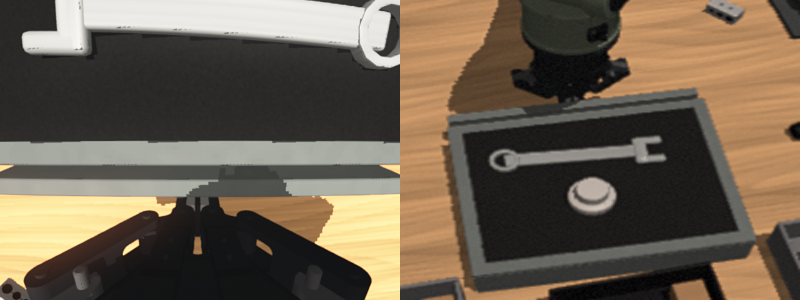

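The fingers press only on the drawer front (left half, about (200,195)), and the unit top is clear. The force settled to about 8 N, which is the start of the detent. Continue slowly.

>>> apply_moves(linear=[[0.006,0,0],[0.012,0,0],[0.018,0,0],[0.024,0,0],[0.03,0,0]], delta_rot=[[0,0,0],[0,0,0],[0,0,0],[0,0,0],[0,0,0]])

```text
clock: 26.32
position: [0.6113, 0.0059, 0.0352]
tool_rot: [-3.141, 0.002, -0.056]
force: [-8.6, 0.3, 5.3]
grip_width: 0.0002
finger_force: 4.5
```

>>> apply_moves(linear=[[0.006,0,0],[0.012,0,0],[0.018,0,0],[0.024,0,0],[0.03,0,0]], delta_rot=[[0,0,0],[0,0,0],[0,0,0],[0,0,0],[0,0,0]])

```text
clock: 26.73
position: [0.6149, 0.0057, 0.0352]
tool_rot: [-3.141, 0.001, -0.056]
force: [-4.6, 0.2, 1.6]
grip_width: -0.0002
finger_force: 2.4
```

>>> apply_moves(linear=[[0.006,0,0],[0.012,0,0],[0.018,0,0],[0.024,0,0],[0.03,0,0]], delta_rot=[[0,0,0],[0,0,0],[0,0,0],[0,0,0],[0,0,0]])

```text
clock: 27.15
position: [0.6185, 0.0055, 0.0353]
tool_rot: [3.141, -0.0, -0.056]
force: [-2.2, 1.1, -1.3]
grip_width: -0.0001
finger_force: 0.8
```

```bash
python3 -c "
from fr import *
look(); print(monitor.observe()['force'])"
```

```text
[0.61847191 0.00545253 0.03529134] [-2.18162921  1.08270204 -1.28144261]
top (array([629.4, -95.3]), array([75.6, 17. ]), 89.6) 182
wrist (array([633.9,   2.3]), array([262.1,  16.7]), 86.6) 13636
[ 0.02175561 -0.24341848 -0.60768994]
```

>>> apply_moves(linear=[[0.005,0,0],[0.01,0,0],[0.015,0,0],[0.02,0,0],[0.02,0,0]], delta_rot=[[0,0,0],[0,0,0],[0,0,0],[0,0,0],[0,0,0]])

```text
clock: 27.67
position: [0.6191, 0.0054, 0.0353]
tool_rot: [-3.141, 0.003, -0.056]
force: [-11.7, 2.0, 8.8]
grip_width: 0.0003
finger_force: 5.7
```

Hard stop reached, so the drawer is home. Back off and check.

>>> apply_moves(linear=[[-0.05,0,0],[-0.2,0,0],[-0.4,0,0],[-0.6,0,0],[-0.8,0,0]], delta_rot=[[0,0,0],[0,0,0],[0,0,0],[0,0,0],[0,0,0]])

```text
clock: 28.08
position: [0.5396, 0.0098, 0.0354]
tool_rot: [3.141, -0.001, -0.056]
force: [0.8, 0.6, -0.3]
grip_width: 0.0001
finger_force: 0.0
```

>>> apply_moves(linear=[[-0.1,0,-0.2],[-0.2,0,-0.4],[-0.3,0,-0.6],[-0.4,0,-0.8],[-0.5,0,-1]], delta_rot=[[0,0,0],[0,0,0],[0,0,0],[0,0,0],[0,0,0]])

```text
clock: 28.5
position: [0.49, 0.0126, 0.1362]
tool_rot: [-3.141, -0.001, -0.057]
force: [1.1, 0.3, 0.1]
grip_width: -0.0002
finger_force: 0.0
```

>>> apply_moves(linear=[[0,0,0],[0,0,0],[0,0,0],[0,0,0],[0,0,0]], delta_rot=[[0,0,0],[0,0,0],[0,0,0],[0,0,0],[0,0,0]])

```text
clock: 28.92
position: [0.4905, 0.0125, 0.1347]
tool_rot: [3.141, 0.001, -0.056]
force: [0.4, -0.3, 0.2]
grip_width: 0.0001
finger_force: 0.0
```

```bash
python3 -c "
from fr import *
s,p,W,p2,W2=look(); print(s['force'],s['qd'].round(3).max())
m=(W2[...,2]>.056)&(W2[...,2]<.082)&(W2[...,0]>.6)&(abs(W2[...,1])<.16)
for b in blobs(m,300): print(rect(W2[b]),b.sum())
a=cv2.imread('pics/top0.png').astype(int); df=(abs(a-p[:,:,::-1]).max(2)>60)
for b in blobs(cv2.morphologyEx(df.astype(np.uint8),cv2.MORPH_OPEN,np.ones((3,3))),40): v,u=np.nonzero(b); print('chg',u.min(),u.max(),v.min(),v.max(),b.sum())
"
```

```text
[0.49049633 0.01247389 0.13474666] [ 0.40712391 -0.25288754  0.23084292]
top (array([631.2, -80. ]), array([105.9,  16. ]), 86.6) 235
wrist (array([637.4,   4.8]), array([281.3,  14.8]), 86.9) 12810
[ 0.40712391 -0.25288754  0.23084292] 0.005
(array([639.1,   4.7]), array([281.3,  18.1]), 86.9) 15638
chg 303 322 193 203 154
chg 278 382 207 243 1857
chg 335 384 231 291 1272
chg 0 383 236 479 42974
chg 274 301 239 264 587
chg 320 354 245 271 487
chg 302 315 246 268 280
chg 155 182 285 298 323
chg 177 188 301 327 187
chg 231 255 317 337 187
chg 238 249 325 335 112
chg 278 309 447 468 381
chg 7 14 451 463 48
```

```bash
python3 -c "
from fr import *
p,d=optics.grab_frame('top'); W=cloud('top',d); W0=cloud('top',np.load('pics/top0.npy'))
for n,X in (('before',W0),('after',W)):
    for (x0,x1,y0,y1) in ((222,265,310,348),(214,240,272,302),(98,142,255,302)):
        m=np.zeros((480,640),bool); m[y0:y1,x0:x1]=1; m&=(X[...,2]>.009)&(X[...,2]<.05)
        for b in blobs(m,40): v,u=np.nonzero(b); print(n,rect(X[b]),b.sum())
"
```

```text
before (array([368.4, 186.6]), array([58.4, 58.2]), 5.1) 378
before (array([460.6, 238.6]), array([43.9, 21.8]), 38.8) 194
before (array([457.9, 483.6]), array([82.3, 42.1]), 37.0) 778
after (array([458.2, 484. ]), array([82.3, 42.3]), 37.3) 793
```

```bash
python3 -c "
from fr import *
p,d=optics.grab_frame('scene'); W=cloud('scene',d); W0=cloud('scene',np.load('pics/scene0.npy'))
for n,X in (('before',W0),('after',W)):
    m=(X[...,2]>.009)&(X[...,2]<.04)&(abs(X[...,0]-.42)<.1)&(abs(X[...,1]-.21)<.07)
    for b in blobs(m,60): v,u=np.nonzero(b); print(n,rect(X[b]),b.sum(),u.mean(),v.mean())
"
```

```text
before (array([368.1, 186.2]), array([56.8, 63.4]), 75.2) 334 362.0059880239521 181.90718562874252
before (array([460.2, 238.5]), array([43.6, 26.2]), 35.0) 191 392.5340314136126 205.97905759162305
after (array([369.1, 186. ]), array([57.1, 61.5]), 75.4) 332 361.95180722891564 181.83132530120483
after (array([460. , 238.4]), array([43.4, 24.4]), 38.1) 189 392.36507936507934 205.82010582010582
```

The collar and the small block have not moved. Handing in.

```bash
python3 -c "
from workcell import workorder
print(workorder.job_done())"
```

```text
the job is handed in; nothing more can be done
None
```

The block was taken from the vice, set down and regripped on the mat, and laid flat in its long pocket; the drawer was then pushed gently home to its stop, and the job was handed in at about 29 s (no verdict was returned).

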